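# Load the mixed sample carrier into the analyser

## Robot

A 7-joint arm with a two-finger parallel gripper is mounted at the origin on the work surface. World frame = base frame: x ahead of the robot, y to its left, z up, the work surface at z = 0. Lengths are in m, angles in rad, forces in N, time in s.
With the tool pointing down it reaches from about 0.4 to 0.875 m from the base axis. Payload 19.3 kg.
Tool frame: the origin (TCP) lies at the very end of the fingers, on their centre line; the grasp point (between the pads) lies 19 mm behind it; z points along the fingers, y is the direction in which the jaws open and shut (so a half turn about z gives the same grasp; the last joint's range is limited). The gripper opens to 85 mm and grips with 20 to 120 N. Pads are 22 mm wide; open, the fingers measure 114 mm over their backs; the gripper's body (76 mm by 85 mm) begins 54 mm behind the grasp point. The pads swing forward as they close: fully open they stand 13 mm farther back than shut.
Start: joints at [-1.265, 0.521, -0.036, 1.599, 0.021, 1.021, -0.113], TCP at [0.229, 0.581, 0.231] pointing down, gripper open.
Joint ranges: [-2.91, 2.91], [-0.3, 2.13], [-1.5, 1.42], [0.17, 2.43], [-1.26, 4.41], [0.16, 1.93], [-2.52, 2.52]. Speed limits (rad/s): [1.89, 1.89, 2.39, 2.39, 3.01, 3.01, 3.01].

## Interface

Orientations are given as [roll, pitch, yaw] about the fixed x, y, z axes, in that order (R = Rz(yaw) Ry(pitch) Rx(roll)).
In Python, from workcell import bot, grab_frame, calibration, workorder gives the robot as it stands.
- The arm moves only by the tool move_arm, never from a script. Its arguments are lists of equal length, an entry for each row: "jaw": the closure in counts, from 0 (fully open) to 255 (shut); "dp": the shift along the tool's x, y, z in units of 800 mm (1.0 is 800 mm), a list of three; "rotation": the turn, a rotation vector about the tool's x, y, z in units of pi rad (1.0 is pi rad), a list of three. In form: {"jaw": [jaw, ...], "dp": [[dx, dy, dz], ...], "rotation": [[rx, ry, rz], ...]}. A call has 1 to 10 rows; each row shifts and turns the commanded pose from where the row before left it, along the tool's axes as they then stand; what a row does not reach is not made up. A row lasts 1/8 s, in which the tool goes at most 62.5 mm and 10.7 degrees, less where a joint would pass 70% of its speed; a pose out of reach is approached as far as the arm can. A call with a number of a shift or a turn outside -1 to 1 is refused whole. A call with a gripper value outside its range is refused whole. The fingers move at their own pace and stop on an object; "squeeze" is the grip in N (left out, the last holds). Time passes only in rows, so rows that do not move let the fingers close. It gives the time, the measured TCP pose, the force and the opening at its end, in the units of the state.
- bot.observe(): the state, without advancing time (a new reading comes with each control period).
- grab_frame(name): name is "scene" or "side" or "wrist"; returns the picture (384x512x3 uint8, blue, green, red); there is no depth.
- calibration(name): a dict with "camera_matrix" (3x3 intrinsics, pixels), "dist" ([k1, k2, p1, p2, k3] as OpenCV has them; the pictures are not rectified), "T" (4x4, takes a point from camera to world coordinates). Camera axes: x right, y down, z forward; pixel columns grow to the right and rows downward; lengths in m; the calibration is good to about 2 mm. A picture is of the moment at which its call begins: read the wrist's pose just before it. calibration takes no time and is no camera call; for the wrist camera it gives the pose at the moment of the call.
- workorder.job_done(): hands the job in, once; it reports no verdict.
The state is a dict: "clock": time; "qpos": joint angles; "qd": joint speeds; "joint_efforts": joint torques, N m; "position": TCP position; "tool_rot": TCP orientation; "force": force on the tool from outside, world axes, zero at the start; "moment": the same for the moment, N m; "grip_width": finger opening in m.
Only numpy, scipy, OpenCV 4.12 (cv2) and the standard library are available. Lean on these libraries where they do the work, as an engineer would, in place of code of your own. Each camera call takes 0.05 s, during which the arm holds its last target. There are 200 camera calls.

## Task

The blood samples on the tube mixer have been mixed: lift the tube carrier straight up out of the mixer's two U brackets, keeping it level so that both ends come clear together. Set it down upright in the lane of the analyser's loading tray, handle outwards and the middle of the carrier still outside the bay cover, and let go of it. Then take it by its end handle, slide it under the cover until it is fully home against the stop, and let go, without tipping it or disturbing the other things on the bench.

Things in the scene. Friction and masses are not known exactly. Their poses are not given: they have to be found in the camera images.
- carrier_mid (a point): Centre of the tube carrier: grey plastic strip with four capped tubes fixed in it. x along it from handle to nose, z up. Body 200 long, 26 wide, 60 tall (this point half-way up). It balances within 8 mm of here; the middle 50 mm is solid and free of tubes, which stand 35 mm above the body at x +-58 and +-80. 0.25 to 0.45 kg. At the start it hangs by its end tangs in the mixer's brackets
- carrier_handle (a point): Centre of the carrier's handle, an upright paddle at its tail: 44 mm long (along the carrier's x), 14 thick, 36 tall. It lies 150 mm behind carrier_mid (carrier x = -150) and 10 mm higher. Its outer end is the carrier's tail, x = -172. Same axes as the carrier
- carrier_nose_tang (a point): Underside of the flat tang (10 mm thick, 24 tall) at the carrier's nose: 118 mm ahead of carrier_mid, 4 mm above it. The tang ends at carrier x = +128, the tip of the nose
- carrier_handle_tang (a point): Underside of the like tang at the other end, between body and handle: 118 mm behind carrier_mid, 4 mm above it
- mixer: Rocking tube mixer, fixed, stopped level: white housing 250 x 150 mm, 54 tall; on it an aluminium cradle beam 234 x 66 mm, top 75 mm above the bench, with a steel U bracket at each end. Origin: centre of its underside, on the bench; x along the cradle, to the end where the carrier's nose is; z up. The hanging carrier's underside is 79 mm above the bench
- bracket_nose (a point): Middle of the slot bottom of the U bracket that holds the nose tang, 113 mm above the bench, 111 mm ahead of the mixer's middle. The bracket is an upright plate 6 mm thick along the mixer's x and 50 wide; its slot is 14 mm wide and open at the top, 139 mm above the bench
- bracket_handle (a point): The same point of the like bracket at the other end of the cradle, 111 mm behind the mixer's middle, which holds the tang next to the handle
- analyser: Analyser, fixed: black housing with tinted lid, and before it a white loading tray running under a low bay cover with white sides and a clear top. Origin: on the bench under the middle of the cover's mouth (outer edge); x along the lane into the machine, z up. Tray and lane start at x = -325 mm, open above as far as x = 0. Cover from x = 0 to 245, opening 110 wide, underside 142, top 150 above the bench
- lane_mouth (a point): On the lane's floor at the cover's mouth: x = 0, y = 0 of the analyser, 12 mm above the bench (height of the tray's floor), axes as the analyser's. The lane runs straight along x at y = 0 between two low guide rails, 34 mm between them, 10 mm tall above the floor
- lane_stop (a point): On the lane's floor at the face of the rigid stop that the tip of the carrier's nose meets: 203 mm inside lane_mouth along x. Fully home, carrier_mid lies 75 mm inside the mouth and the handle 75 mm outside it. The black housing, up to 310 mm tall, begins 245 mm inside the mouth
- reagent_mid (a point): Bystander: white plastic bottle, 60 mm across, 135 tall, standing on the bench; this is its centre
- jar_mid (a point): Bystander: low clear specimen jar with a white cap, 56 mm across, 65 tall, standing on the bench; this is its centre
- tipbox_mid (a point): Bystander: closed pipette-tip box, 127 x 87 mm, 74 tall, standing on the bench; this is its centre

How it is judged:
By the outcome, as a careful person would: the job done as asked, in the order asked, and still so for the second after the job is handed in, with the robot touching nothing.
It also fails if it takes over 50 s, if anything falls off the work surface, if the arm or the gripper's body presses on something with over 40 N, if the wrist force passes 120 N, or if a joint passes its speed limit or range.

## Working session

There is one attempt and no reset: what is moved stays moved. The work goes in short steps, Python scripts to look and compute and a tool call to move; the robot and the scene stay as the last step left them, time stands still between calls to the robot, and variables do not carry over. Pictures are saved under pics/ and viewed, about 8 in all and at most 12, crops included, and the job is handed in when it is done.

Besides the shell and the picture viewer there is one more tool, called after ">>>" as a command line: name --argument value ..., lists and objects as JSON in quotes. move_arm: Moves the arm, as the interface text tells. Shifts and turns lie within -1 to 1; 1 stands for 800 mm of shift or pi rad of turn. Its arguments: {"type":"object","properties":{"jaw":{"type":"array","items":{"type":"number"}},"dp":{"type":"array","items":{"type":"array","items":{"type":"number","minimum":-1,"maximum":1}}},"rotation":{"type":"array","items":{"type":"array","items":{"type":"number","minimum":-1,"maximum":1}}},"squeeze":{"type":"number"}},"required":["jaw","dp","rotation"]}

```bash
mkdir -p pics; python3 - <<'E'
from workcell import bot, grab_frame, calibration
import cv2, numpy as np
np.set_printoptions(precision=4,suppress=True)
print(bot.observe())
for n in ("scene","side","wrist"):
    c=calibration(n); print(n,c["camera_matrix"],c["dist"],c["T"],sep="\n")
    im=grab_frame(n); cv2.imwrite(f"pics/{n}0.png",im)
E
```

```text
{'clock': 0.0, 'qpos': array([-1.2652,  0.522 , -0.0363,  1.6   ,  0.0212,  1.0211, -0.1128]), 'qd': array([-0.0006, -0.0007,  0.002 ,  0.0008,  0.0009, -0.0002, -0.0002]), 'joint_efforts': array([  0.0007, -92.7112,   1.9802, -36.9917,   0.0179,   0.0082,
         0.    ]), 'position': array([0.2293, 0.5811, 0.2307]), 'tool_rot': array([-3.1405,  0.0001,  2.7658]), 'force': array([ 0.0531, -0.0437,  0.7433]), 'moment': array([-0.0254,  0.0224,  0.0009]), 'grip_width': 0.08542853015307422}
scene
[[386.5665   0.     257.7197]
 [  0.     386.5665 200.5876]
 [  0.       0.       1.    ]]
[-0.09  0.    0.    0.    0.  ]
[[-0.4049  0.7449 -0.5302  1.1951]
 [ 0.9143  0.3354 -0.227   0.2785]
 [ 0.0088 -0.5767 -0.8169  1.0896]
 [ 0.      0.      0.      1.    ]]
side
[[463.9154   0.     252.5011]
 [  0.     463.9154 191.1434]
 [  0.       0.       1.    ]]
[-0.1536  0.      0.      0.      0.    ]
[[ 0.8344 -0.3859  0.3936  0.0877]
 [-0.5511 -0.5686  0.6107 -0.7736]
 [-0.0119 -0.7265 -0.6871  0.9665]
 [ 0.      0.      0.      1.    ]]
wrist
[[284.8734   0.     255.5826]
 [  0.     284.8734 190.93  ]
 [  0.       0.       1.    ]]
[-0.0038  0.      0.      0.      0.    ]
[[ 0.3668  0.8861  0.2834  0.1568]
 [ 0.9303 -0.3494 -0.1118  0.6097]
 [-0.      0.3047 -0.9525  0.3728]
 [ 0.      0.      0.      1.    ]]
```

```bash
python3 - <<'E'
import cv2, numpy as np
a=[cv2.imread(f"pics/{n}0.png") for n in ("scene","side")]
for n,i in zip(("scene","side"),a): cv2.imwrite(f"pics/{n}0b.png",cv2.resize(i,(800,600),interpolation=cv2.INTER_CUBIC))
E
```

```text
(no output)
```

View pics/scene0b.png

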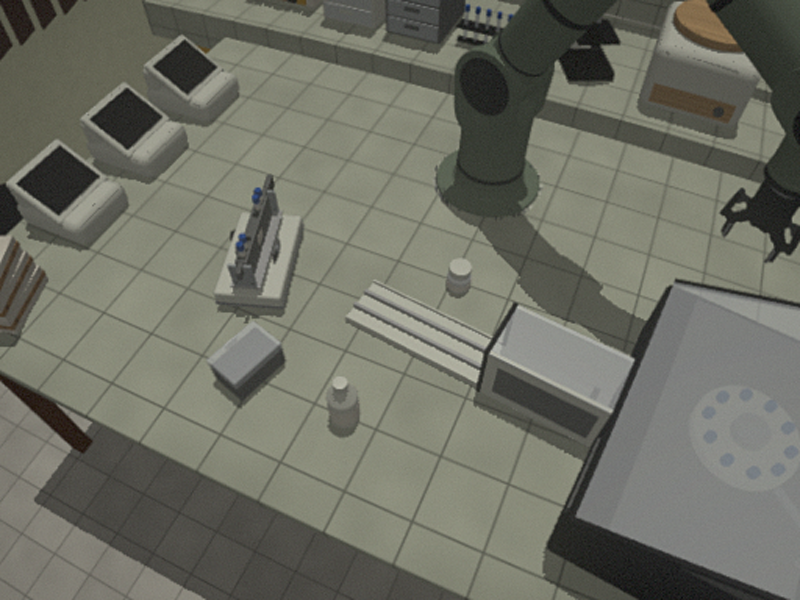

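View pics/side0b.png

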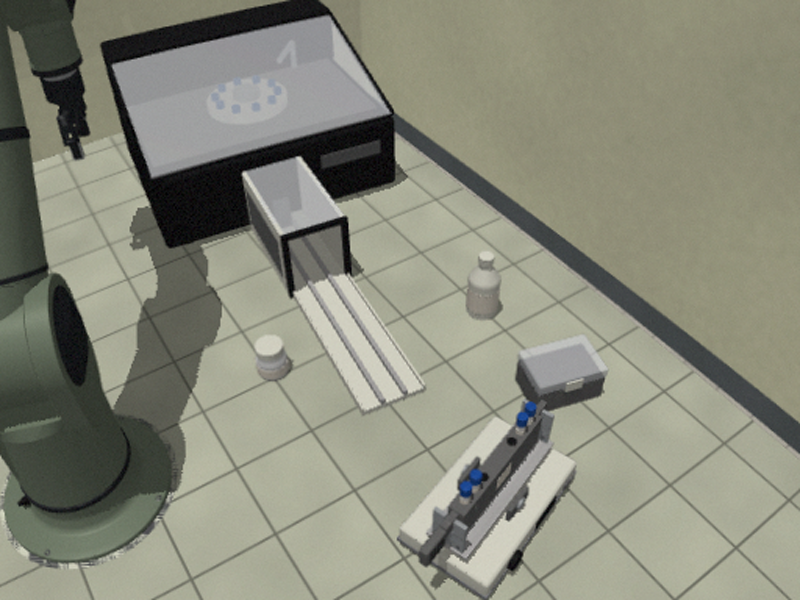

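Scene view: the mixer with the carrier is at about (260,250), its handle toward the robot. The tray runs from (360,300) to the cover mouth at (490,360), with the jar, bottle and tip box nearby. Side view: the handle is at (432,548), the nose at (545,410), and the lane runs from (390,400) up to the mouth at (318,280).

```bash
python3 - <<'E'
import cv2, numpy as np
s=cv2.imread("pics/side0.png"); c=cv2.imread("pics/scene0.png")
def crop(i,x,y,w,h,k):
    o=cv2.resize(i[y:y+h,x:x+w],None,fx=k,fy=k,interpolation=cv2.INTER_CUBIC)
    o=cv2.convertScaleAbs(o,alpha=1.3)
    for u in range((x+19)//20*20,x+w,20): cv2.putText(o,str(u),(int((u-x)*k),8),0,.3,(0,255,255)); cv2.line(o,(int((u-x)*k),10),(int((u-x)*k),14),(0,255,255))
    for v in range((y+19)//20*20,y+h,20): cv2.putText(o,str(v),(0,int((v-y)*k)+3),0,.3,(0,255,255)); cv2.line(o,(20,int((v-y)*k)),(24,int((v-y)*k)),(0,255,255))
    return o
A=crop(s,250,240,130,145,4); B=crop(s,150,90,130,180,3.2)
cv2.imwrite("pics/c1.png",np.hstack([A[:576],np.zeros((576,0,3),np.uint8)]))
C=crop(s,150,95,130,175,3.0)
D=crop(c,215,165,200,130,4)
cv2.imwrite("pics/c2.png",D); 
cv2.imwrite("pics/c3.png",crop(s,150,95,130,175,3.4))
for n,i in(("side",s),("scene",c)):
    h=i[...,0].astype(int)-i[...,2]
    m=((h>40)).astype(np.uint8)
    k,l,st,ce=cv2.connectedComponentsWithStats(m)
    for a,b in zip(st[1:],ce[1:]):
        if a[4]>=6: print(n,a,b)
E
```

```text
side [331 257  12  16 116] [336.45689655 264.55172414]
side [294 300  15  18 141] [300.9858156  308.44680851]
scene [163 120   4   3   9] [164.33333333 121.11111111]
scene [162 124   4   4  11] [163.18181818 125.45454545]
scene [153 150   4   3  11] [154.63636364 150.90909091]
scene [151 154   4   4  12] [152.91666667 155.66666667]
```

View pics/c1.png

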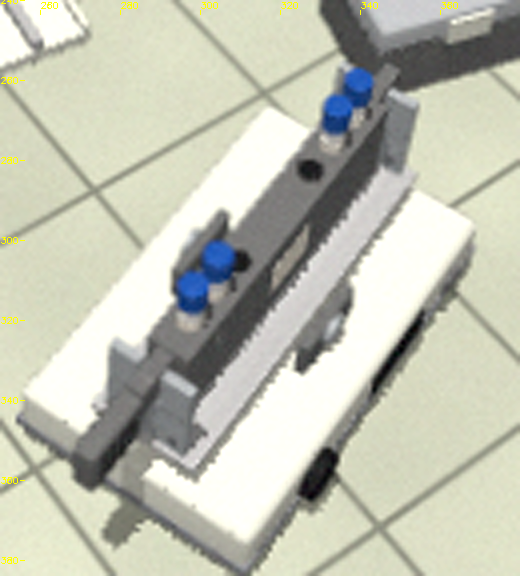

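View pics/c2.png

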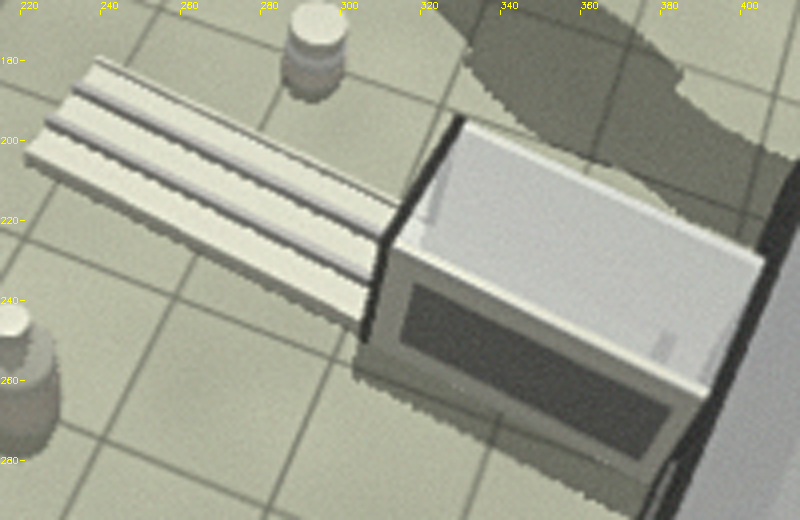

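View pics/c3.png

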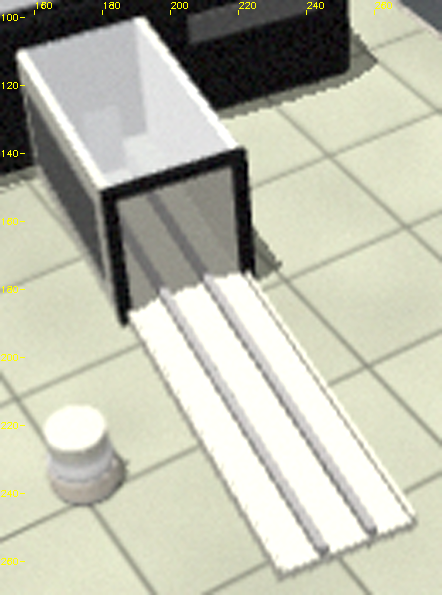

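```bash
cat > h.py <<'E'
import cv2, numpy as np
from workcell import bot, grab_frame, calibration, workorder
from scipy.spatial.transform import Rotation as R
np.set_printoptions(precision=4,suppress=True)
def ray(n,pts,z,c=None):
    c=c or calibration(n); T=np.array(c["T"])
    p=cv2.undistortPoints(np.array(pts,float).reshape(-1,1,2),np.array(c["camera_matrix"]),np.array(c["dist"])).reshape(-1,2)
    d=np.c_[p,np.ones(len(p))]@T[:3,:3].T
    return (T[:3,3]+d*((z-T[2,3])/d[:,2])[:,None])[:,:2]
def delta(target_xyz,target_R,state=None):
    "move from the measured pose to target, in tool axes and move units"
    s=state or bot.observe(); R0=R.from_euler("xyz",s["tool_rot"])
    return R0.inv().apply(np.array(target_xyz)-s["position"])/.8,(R0.inv()*target_R).as_rotvec()/np.pi
E
python3 - <<'E'
from h import *
for n,caps,z in(("side",[(339.6,258.9),(334.75,266),(304.75,302.5),(298.25,310.3)],.174),("scene",[(164.3,121.1),(163.2,125.5),(154.6,150.9),(152.9,155.7)],.167)):
    w=ray(n,caps,z); print(n,"caps",w.tolist(),"mid",w.mean(0)); d=w[0]+w[1]-w[2]-w[3]; print(np.arctan2(d[1],d[0]),np.linalg.norm(d)/2)
print("side tray end",ray("side",[(232.9,264.1),(271.5,247.9)],.012),"rails",ray("side",[(244.7,257.1),(259.4,251.5),(198.5,181.2),(210.9,176.5)],.022),"cover",ray("side",[(180,150.9),(222,139.1)],.15),sep="\n")
print("scene tray end",ray("scene",[(239.25,180),(222,203.75)],.012),"rails",ray("scene",[(233.75,187),(227,195.25),(310.75,223),(308.5,235)],.022),"cover",ray("scene",[(330.75,194.5),(312,225)],.15),sep="\n")
print("side jar,bottle top",ray("side",[(173,219)],.065),ray("side",[(311,165)],.135),"tip",ray("side",[(358,222)],.074))
E
```

```text
side caps [[0.5800074133596104, -0.3531327804588379], [0.5587602859893158, -0.3618567730648488], [0.44959014965889565, -0.39792251770715825], [0.4278719229017908, -0.40505321885597595]] mid [ 0.5041 -0.3795]
0.324793225370818 0.1378606171075028
scene caps [[0.42189026243625727, -0.40696683189950644], [0.4419297065496035, -0.398761244210572], [0.5533195485111122, -0.36129126556702507], [0.5731620011131191, -0.3549117584079111]] mid [ 0.4976 -0.3805]
-2.813103158740846 0.13874963144387734
side tray end
[[ 0.4417 -0.1252]
 [ 0.5553 -0.1366]]
rails
[[ 0.4753 -0.1297]
 [ 0.5172 -0.1355]
 [ 0.5169  0.195 ]
 [ 0.5589  0.1924]]
cover
[[0.4765 0.207 ]
 [0.6035 0.1866]]
scene tray end
[[ 0.4408 -0.1168]
 [ 0.5574 -0.1261]]
rails
[[ 0.4835 -0.1172]
 [ 0.5248 -0.1228]
 [ 0.5129  0.1756]
 [ 0.5585  0.1841]]
cover
[[0.4739 0.2098]
 [0.5996 0.1935]]
side jar,bottle top [[0.3679 0.0567]] [[ 0.7566 -0.0376]] tip [[ 0.7633 -0.2345]]
```

```bash
cat >> h.py <<'E'
def rows(way,n,cyl=False):
    "print rows from the measured pose through way=(xyz,yaw[,tilt]) in n rows"
    s=bot.observe(); R0=R.from_euler("xyz",s["tool_rot"]); p0=s["position"]
    yaw=s["tool_rot"][2]; p1,y1=np.array(way[0],float),way[1]
    a0,a1=np.arctan2(p0[1],p0[0]),np.arctan2(p1[1],p1[0]); r0,r1=np.hypot(*p0[:2]),np.hypot(*p1[:2])
    D=[];T=[]; p,Rc=p0,R0
    for k in range(1,n+1):
        f=k/n; q=p0+(p1-p0)*f
        if cyl: a=a0+(a1-a0)*f; r=r0+(r1-r0)*f; q[:2]=r*np.cos(a),r*np.sin(a)
        Rn=R.from_euler("z",yaw+(y1-yaw)*f)*R.from_euler("x",np.pi)
        D.append((Rc.inv().apply(q-p)/.8).round(3).tolist()); T.append(((Rc.inv()*Rn).as_rotvec()/np.pi).round(3).tolist()); p,Rc=q,Rn
    print(D); print(T)
E
python3 - <<'E'
from h import *
print(ray("scene",[(432,180.5),(366,347),(380,335)],.31),ray("side",[(107.5,156.8)],0))
s=bot.observe()
rows(([0.229,.581,.43],2.7658),5)
# plan arc as from lifted pose
p0=np.array([.229,.581,.43]);
E
```

```text
[[0.4419 0.4534]
 [0.9261 0.402 ]
 [0.8917 0.4219]] [[0.3298 0.5004]]
[[0.0, -0.0, -0.05], [0.0, -0.0, -0.05], [0.0, -0.0, -0.05], [0.0, -0.0, -0.05], [0.0, -0.0, -0.05]]
[[-0.0, 0.0, -0.0], [-0.0, 0.0, -0.0], [0.0, 0.0, -0.0], [-0.0, 0.0, -0.0], [0.0, 0.0, -0.0]]
```

>>> move_arm --jaw '[0, 0, 0, 0, 0]' --dp '[[0, 0, -0.05], [0, 0, -0.05], [0, 0, -0.05], [0, 0, -0.05], [0, 0, -0.05]]' --rotation '[[0, 0, 0], [0, 0, 0], [0, 0, 0], [0, 0, 0], [0, 0, 0]]'

```text
clock: 0.78
position: [0.2293, 0.5811, 0.4325]
tool_rot: [-3.141, 0.0, 2.766]
force: [-0.7, 0.2, -0.2]
grip_width: 0.0853
```

```bash
python3 - <<'E'
from h import *
s=bot.observe(); print(s["position"],s["tool_rot"],s["clock"])
rows(([0.501,-.38,.36],.327),20,True)
E
```

```text
[0.2293 0.5811 0.4325] [-3.1413  0.      2.7658] 0.775
[[-0.072, -0.003, 0.005], [-0.072, -0.001, 0.005], [-0.072, 0.001, 0.005], [-0.072, 0.003, 0.005], [-0.072, 0.005, 0.005], [-0.072, 0.008, 0.005], [-0.071, 0.01, 0.005], [-0.071, 0.012, 0.005], [-0.071, 0.014, 0.005], [-0.07, 0.016, 0.005], [-0.07, 0.018, 0.005], [-0.069, 0.02, 0.005], [-0.069, 0.022, 0.005], [-0.068, 0.024, 0.005], [-0.067, 0.026, 0.005], [-0.067, 0.028, 0.005], [-0.066, 0.03, 0.005], [-0.065, 0.032, 0.005], [-0.064, 0.034, 0.005], [-0.063, 0.036, 0.005]]
[[-0.0, 0.0, 0.039], [0.0, -0.0, 0.039], [0.0, -0.0, 0.039], [0.0, -0.0, 0.039], [0.0, -0.0, 0.039], [-0.0, -0.0, 0.039], [0.0, -0.0, 0.039], [-0.0, -0.0, 0.039], [0.0, -0.0, 0.039], [0.0, -0.0, 0.039], [0.0, -0.0, 0.039], [-0.0, -0.0, 0.039], [0.0, -0.0, 0.039], [0.0, -0.0, 0.039], [0.0, -0.0, 0.039], [-0.0, -0.0, 0.039], [0.0, -0.0, 0.039], [-0.0, -0.0, 0.039], [0.0, -0.0, 0.039], [-0.0, -0.0, 0.039]]
```

>>> move_arm --jaw '[0, 0, 0, 0, 0, 0, 0, 0, 0, 0]' --dp '[[-0.072, -0.003, 0], [-0.072, -0.001, 0], [-0.072, 0.001, 0], [-0.072, 0.003, 0], [-0.072, 0.005, 0], [-0.072, 0.008, 0.005], [-0.071, 0.01, 0.005], [-0.071, 0.012, 0.005], [-0.071, 0.014, 0.005], [-0.07, 0.016, 0.005]]' --rotation '[[0, 0, 0.039], [0, 0, 0.039], [0, 0, 0.039], [0, 0, 0.039], [0, 0, 0.039], [0, 0, 0.039], [0, 0, 0.039], [0, 0, 0.039], [0, 0, 0.039], [0, 0, 0.039]]'

```text
clock: 2.02
position: [0.6027, 0.1666, 0.4108]
tool_rot: [-3.141, 0.0, 1.537]
force: [0.9, 1.2, 0.2]
grip_width: 0.0856
```

>>> move_arm --jaw '[0, 0, 0]' --dp '[[-0.07, 0.018, 0.005], [-0.069, 0.02, 0.005], [0, 0, 0]]' --rotation '[[0, 0, 0.039], [0, 0, 0.039], [0, 0, 0]]'

```text
clock: 2.4
position: [0.6224, 0.0498, 0.4032]
tool_rot: [3.141, 0.002, 1.287]
force: [0.8, 0.9, 0.4]
grip_width: 0.085
```

```bash
python3 - <<'E'
from h import *
s=bot.observe(); print(s["position"],s["tool_rot"],s["qpos"])
c=calibration("wrist"); im=grab_frame("wrist"); cv2.imwrite("pics/w1.png",im)
np.savez("w1.npz",**{k:np.array(v) for k,v in c.items()})
# predicted lane points
P=np.array([[.538-t*.123,.199-t*.992,.012] for t in (0,.1,.2,.325)])
T=np.array(c["T"]); Q=(P-T[:3,3])@T[:3,:3]
print(cv2.projectPoints(Q,np.zeros(3),np.zeros(3),np.array(c["camera_matrix"]),np.array(c["dist"]))[0].reshape(-1,2))
E
```

```text
[0.6224 0.0498 0.4032] [3.1413 0.0019 1.287 ] [-0.4762  0.4327  0.4667  1.3676 -0.1912  1.3865 -0.2954]
[[184.9249  74.4888]
 [197.6011 132.0794]
 [208.9238 183.4645]
 [221.4722 240.3504]]
```

View pics/w1.png

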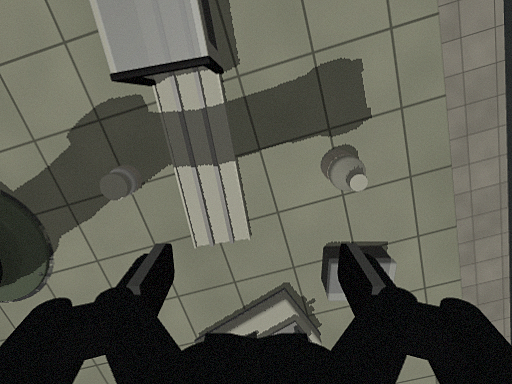

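Wrist view: the tray's outer end runs from (195,246) to (251,238) and the cover mouth edge from (112,80) to (222,68). My predicted lane line agrees to 1–2 px. Next I'll extract the rails by row profile.

```bash
python3 - <<'E'
from h import *
im=cv2.imread("pics/w1.png"); z=np.load("w1.npz"); c={k:z[k] for k in z}
g=cv2.GaussianBlur(cv2.cvtColor(im,cv2.COLOR_BGR2GRAY),(3,3),0).astype(float)
up=cv2.resize(im[60:260,140:270],None,fx=4,fy=3,interpolation=cv2.INTER_CUBIC)
P=[]
for v in list(range(90,110,2))+list(range(172,236,2)):
    t=(v-74.5)/(240.4-74.5); u0=185+(221.5-185)*t; half=8+3.5*t
    best=[]
    for sgn in(-1,1):
        cand=np.arange(int(u0+sgn*half-5),int(u0+sgn*half+6)); w=g[v,cand]; w=np.clip(np.percentile(w,70)-w,0,None); best.append((cand*w).sum()/w.sum())
    P.append((v,*best))
P=np.array(P); print(P[::4])
L=ray("w",P[:,[1,0]],.020,c); Rr=ray("w",P[:,[2,0]],.020,c)
print("sep",np.linalg.norm(L-Rr,axis=1).mean())
mid=(L+Rr)/2
for q in(L,Rr,mid):
    f=np.polyfit(q[:,1],q[:,0],1); print("x at y=.199,-.126:",np.polyval(f,[.199,-.126]),"yaw",np.pi/2-np.arctan(f[0]),"res",np.std(q[:,0]-np.polyval(f,q[:,1])))
print("end",ray("w",[(195,246),(251,238)],.012,c),"mouth top corners",ray("w",[(112,80),(222,68)],.15,c))
E
```

```text
[[ 90.     177.6447 199.875 ]
 [ 98.     179.3443 201.9474]
 [106.     181.6201 204.4434]
 [176.     197.4444 219.8811]
 [184.     199.4089 221.3911]
 [192.     201.6094 222.8796]
 [200.     203.6256 224.306 ]
 [208.     204.9844 225.7532]
 [216.     206.84   227.5202]
 [224.     208.5794 229.1422]
 [232.     210.5352 230.6638]]
sep 0.041325020549057935
x at y=.199,-.126: [0.5215 0.4808] yaw 1.4462108150814008 res 0.0004124982185746143
x at y=.199,-.126: [0.561 0.523] yaw 1.4543079026412697 res 0.0007483382786680549
x at y=.199,-.126: [0.5413 0.5019] yaw 1.4502564797263924 res 0.0004561254778224827
end [[ 0.4406 -0.1204]
 [ 0.5586 -0.1354]] mouth top corners [[0.4724 0.2001]
 [0.6138 0.1738]]
```

```bash
python3 - <<'E'
from h import *
rows(([0.501,-.38,.34],.327),9,True)
E
```

```text
[[-0.06, 0.021, 0.009], [-0.06, 0.022, 0.009], [-0.059, 0.024, 0.009], [-0.059, 0.025, 0.009], [-0.058, 0.027, 0.009], [-0.057, 0.028, 0.009], [-0.057, 0.03, 0.009], [-0.056, 0.031, 0.009], [-0.055, 0.033, 0.009]]
[[-0.0, 0.0, 0.034], [-0.0, -0.0, 0.034], [0.0, -0.0, 0.034], [-0.0, -0.0, 0.034], [0.0, -0.0, 0.034], [0.0, -0.0, 0.034], [-0.0, -0.0, 0.034], [0.0, -0.0, 0.034], [-0.0, -0.0, 0.034]]
```

>>> move_arm --jaw '[100, 100, 100, 100, 100, 100, 100, 100, 100, 100]' --dp '[[-0.06, 0.021, 0.009], [-0.06, 0.022, 0.009], [-0.059, 0.024, 0.009], [-0.059, 0.025, 0.009], [-0.058, 0.027, 0.009], [-0.057, 0.028, 0.009], [-0.057, 0.03, 0.009], [-0.056, 0.031, 0.009], [-0.055, 0.033, 0.009], [0, 0, 0]]' --rotation '[[0, 0, 0.034], [0, 0, 0.034], [0, 0, 0.034], [0, 0, 0.034], [0, 0, 0.034], [0, 0, 0.034], [0, 0, 0.034], [0, 0, 0.034], [0, 0, 0.034], [0, 0, 0]]'

```text
clock: 3.7
position: [0.5001, -0.3812, 0.3381]
tool_rot: [3.142, 0.001, 0.329]
force: [0.2, -0.3, -0.2]
grip_width: 0.052
```

```bash
python3 - <<'E'
from h import *
s=bot.observe(); print(s["position"],s["tool_rot"],s["grip_width"],s["qpos"])
c=calibration("wrist"); im=grab_frame("wrist")
np.savez("w2.npz",**{k:np.array(v) for k,v in c.items()})
cv2.imwrite("pics/w2.png",im); cv2.imwrite("pics/w2b.png",cv2.resize(cv2.convertScaleAbs(im,alpha=1.4),(800,600),interpolation=cv2.INTER_CUBIC))
m=((im[...,0].astype(int)-im[...,2])>40).astype(np.uint8)
k,l,st,ce=cv2.connectedComponentsWithStats(m)
for a,b in zip(st[1:],ce[1:]):
    if a[4]>=20: print(a,b,ray("w",[b],.172,c))
E
```

```text
[ 0.5001 -0.3812  0.3381] [3.1415 0.0014 0.3291] 0.05201263963574939 [ 0.0997  0.5323  0.7317  1.4749 -0.3613  1.2735 -0.373 ]
[249  88  14  16 161] [255.441   95.7578] [[ 0.5775 -0.3544]]
[249 111  14  15 144] [255.4375 117.6528] [[ 0.5569 -0.3615]]
[249 210  13  33 288] [255.309  226.7465] [[ 0.4382 -0.4018]]
```

View pics/w2b.png

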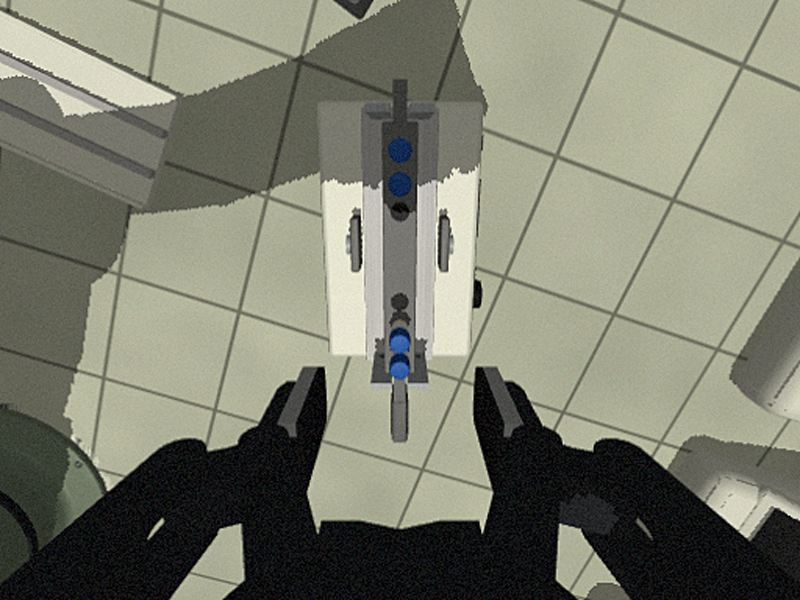

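```bash
python3 - <<'E'
from h import *
z=np.load("w2.npz"); c={k:z[k] for k in z}
e=np.array([(355,215),(355,268),(445,215),(445,268)])/1.5625
mid=np.array([.5022,-.380]); X=np.array([np.cos(.328),np.sin(.328)]); Y=np.array([-X[1],X[0]])
for zz in(.06,.08,.1,.12):
    q=ray("w",e,zz,c)-mid; print(zz,np.c_[q@X,q@Y].ravel())
for zz in(.06,.08,.1,.12):
    q=ray("side",[(304.5,293),(338,310),(326,332)],zz)-mid; print(zz,np.c_[q@X,q@Y].ravel())
E
```

```text
0.06 [ 0.0227  0.0413 -0.0282  0.0428  0.0228 -0.0428 -0.0281 -0.0445]
0.08 [ 0.0253  0.0393 -0.0233  0.0407  0.0254 -0.0408 -0.0232 -0.0424]
0.1 [ 0.0278  0.0373 -0.0183  0.0387  0.0279 -0.0388 -0.0182 -0.0403]
0.12 [ 0.0303  0.0353 -0.0134  0.0366  0.0304 -0.0368 -0.0132 -0.0382]
0.06 [ 0.0325  0.0492  0.0393 -0.0373 -0.0247 -0.045 ]
0.08 [ 0.0203  0.0428  0.027  -0.0417 -0.0356 -0.0493]
0.1 [ 0.0082  0.0365  0.0146 -0.0462 -0.0466 -0.0536]
0.12 [-0.004   0.0301  0.0023 -0.0506 -0.0575 -0.0578]
```

Wrist view: the carrier lies exactly along column 255 with its handle toward me. The mixer's pivot ears sit beside it at ±41 mm and are low, about 0.085 m. I'll descend with the jaws partly open.

>>> move_arm --jaw '[125, 125, 125, 125, 125, 125, 125, 125, 125, 125]' --dp '[[0.003, 0, 0.02], [0, 0, 0.032], [0, 0, 0.036], [0, 0, 0.036], [0, 0, 0.036], [0, 0, 0.036], [0, 0, 0.032], [0, 0, 0.03], [0, 0, 0.02], [0, 0, 0.01]]' --rotation '[[0, 0, 0], [0, 0, 0], [0, 0, 0], [0, 0, 0], [0, 0, 0], [0, 0, 0], [0, 0, 0], [0, 0, 0], [0, 0, 0], [0, 0, 0]]'

```text
clock: 5.0
position: [0.5049, -0.3772, 0.107]
tool_rot: [-3.141, 0.0, 0.335]
force: [-0.1, -0.3, 0.6]
grip_width: 0.0432
```

>>> move_arm --jaw '[255, 255, 255, 255, 255, 255]' --dp '[[0, 0, 0], [0, 0, 0], [0, 0, 0], [0, 0, 0], [0, 0, 0], [0, 0, 0]]' --rotation '[[0, 0, 0], [0, 0, 0], [0, 0, 0], [0, 0, 0], [0, 0, 0], [0, 0, 0]]' --squeeze 60

```text
clock: 5.75
position: [0.5046, -0.3781, 0.1082]
tool_rot: [3.142, -0.0, 0.334]
force: [0.2, 0.4, -2.4]
grip_width: 0.0248
```

```bash
python3 - <<'E'
from h import *
s=bot.observe(); print(s)
E
```

```text
{'clock': 5.75, 'qpos': array([ 0.1825,  0.7615,  0.5766,  1.7045, -0.5312,  0.8368, -0.2394]), 'qd': array([ 0.0005, -0.001 ,  0.002 , -0.0014,  0.0007, -0.0007,  0.0002]), 'joint_efforts': array([  0.1411, -98.0161,  19.9303, -28.4783,   0.0543,  -0.1172,
         0.0001]), 'position': array([ 0.5046, -0.3781,  0.1082]), 'tool_rot': array([ 3.1415, -0.    ,  0.3342]), 'force': array([ 0.1889,  0.4359, -2.3771]), 'moment': array([ 0.0597,  0.0165, -0.0265]), 'grip_width': 0.02484122664187573}
```

>>> move_arm --jaw '[255, 255, 255, 255, 255, 255, 255, 255, 255]' --dp '[[0, 0, -0.004], [0, 0, -0.01], [0, 0, -0.015], [0, 0, -0.02], [0, 0, -0.02], [0, 0, -0.02], [0, 0, -0.02], [0, 0, -0.016], [0, 0, 0]]' --rotation '[[0, 0, 0], [0, 0, 0], [0, 0, 0], [0, 0, 0], [0, 0, 0], [0, 0, 0], [0, 0, 0], [0, 0, 0], [0, 0, 0]]'

```text
clock: 6.88
position: [0.5048, -0.3783, 0.209]
tool_rot: [3.141, -0.001, 0.334]
force: [0.7, 0.1, -3.8]
grip_width: 0.0252
```

```bash
python3 - <<'E'
from h import *
s=bot.observe(); print(s["position"],s["tool_rot"],s["force"],s["moment"],s["grip_width"])
im=grab_frame("side"); cv2.imwrite("pics/s2.png",cv2.resize(im[190:390,230:430],(600,600),interpolation=cv2.INTER_CUBIC))
m=np.array([.540,.197]); u=np.array([np.cos(1.45),np.sin(1.45)])
t=m-.14*u+.003*u; print(t)
rows(([*t,.21],1.45),12,True)
E
```

```text
[ 0.5048 -0.3783  0.209 ] [ 3.1406 -0.0009  0.3342] [ 0.7176  0.106  -3.7749] [ 0.011  -0.0393  0.0309] 0.02518474865998583
[0.5235 0.061 ]
[[0.034, -0.038, -0.0], [0.034, -0.036, -0.0], [0.035, -0.035, -0.0], [0.035, -0.033, -0.0], [0.036, -0.032, -0.0], [0.036, -0.031, -0.0], [0.036, -0.029, -0.0], [0.037, -0.028, -0.0], [0.037, -0.027, -0.0], [0.037, -0.025, -0.0], [0.037, -0.024, -0.0], [0.037, -0.023, -0.0]]
[[0.0, -0.0, -0.03], [0.0, 0.0, -0.03], [0.0, 0.0, -0.03], [0.0, 0.0, -0.03], [0.0, 0.0, -0.03], [0.0, 0.0, -0.03], [0.0, 0.0, -0.03], [0.0, 0.0, -0.03], [0.0, 0.0, -0.03], [-0.0, 0.0, -0.03], [-0.0, 0.0, -0.03], [0.0, 0.0, -0.03]]
```

View pics/s2.png

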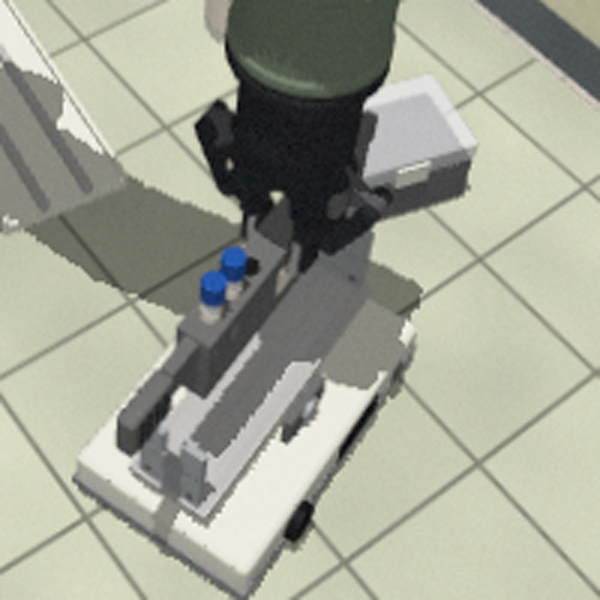

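The carrier is clear of both brackets and level. Now carrying it over.

>>> move_arm --jaw '[255, 255, 255, 255, 255, 255, 255, 255, 255, 255]' --dp '[[0.034, -0.038, 0], [0.034, -0.036, 0], [0.035, -0.035, 0], [0.035, -0.033, 0], [0.036, -0.032, 0], [0.036, -0.031, 0], [0.036, -0.029, 0], [0.037, -0.028, 0], [0.037, -0.027, 0], [0.037, -0.025, 0]]' --rotation '[[0, 0, -0.03], [0, 0, -0.03], [0, 0, -0.03], [0, 0, -0.03], [0, 0, -0.03], [0, 0, -0.03], [0, 0, -0.03], [0, 0, -0.03], [0, 0, -0.03], [0, 0, -0.03]]'

```text
clock: 8.18
position: [0.542, -0.0044, 0.2075]
tool_rot: [-3.141, 0.0, 1.28]
force: [0.1, -0.2, -3.6]
grip_width: 0.0251
```

```bash
python3 - <<'E'
from h import *
rows(([.5235,.061,.21],1.45),3)
E
```

```text
[[0.024, -0.015, -0.001], [0.025, -0.014, -0.001], [0.025, -0.012, -0.001]]
[[-0.0, 0.0, -0.018], [0.0, 0.0, -0.018], [0.0, 0.0, -0.018]]
```

>>> move_arm --jaw '[255, 255, 255, 255, 255, 255]' --dp '[[0.024, -0.015, 0], [0.025, -0.014, 0], [0.025, -0.012, 0], [0, 0, 0], [0, 0, 0], [0, 0, 0]]' --rotation '[[0, 0, -0.018], [0, 0, -0.018], [0, 0, -0.018], [0, 0, 0], [0, 0, 0], [0, 0, 0]]'

```text
clock: 8.93
position: [0.5247, 0.0591, 0.2081]
tool_rot: [3.141, 0.0, 1.445]
force: [-1.0, -0.5, -3.3]
grip_width: 0.0251
```

```bash
python3 - <<'E'
from h import *
P=[]
for n in range(3):
    s=bot.observe(); P.append(s["position"]); print(s["position"],s["tool_rot"],s["moment"],s["grip_width"])
    im=grab_frame("wrist"); c=calibration("wrist")
print(delta([.5235,.061,.21],R.from_euler("z",1.45)*R.from_euler("x",np.pi)))
np.savez("w3.npz",**{k:np.array(v) for k,v in c.items()}); cv2.imwrite("pics/w3.png",im); cv2.imwrite("pics/w3b.png",cv2.resize(cv2.convertScaleAbs(im,alpha=1.4),(800,600),interpolation=cv2.INTER_CUBIC))
E
```

```text
[0.5247 0.0591 0.2081] [3.1415 0.0003 1.4453] [ 0.0018 -0.0185 -0.0239] 0.025092040439843567
[0.5247 0.0591 0.2081] [3.1416 0.0003 1.4453] [0.0446 0.0004 0.0262] 0.0251201606821671
[0.5247 0.0592 0.2081] [3.1415 0.0002 1.4454] [0.0163 0.0128 0.0802] 0.02532012930580495
(array([ 0.0019, -0.0017, -0.0024]), array([-0.    ,  0.0001, -0.0014]))
```

View pics/w3b.png

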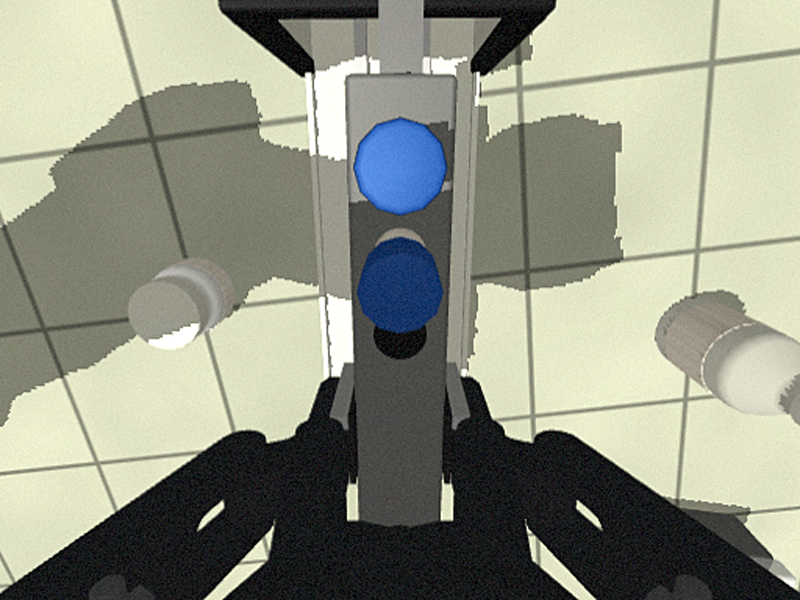

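Wrist view: the carrier is over the lane with its caps at column 400, and the jar and bottle are well clear. The tray edges at row 100 are about 309 and 481, so the lane centre is a few px left. I'll refine that numerically.

```bash
python3 - <<'E'
from h import *
im=cv2.imread("pics/w3.png"); z=np.load("w3.npz"); c={k:z[k] for k in z}
g=cv2.GaussianBlur(cv2.cvtColor(im,cv2.COLOR_BGR2GRAY),(3,5),0).astype(int)
for v in(50,70,80,150,180,200,215): print(v,"L",g[v,190:224].tolist(),"R",g[v,286:316].tolist())
t=np.array([.5235,.061]); u=np.array([np.cos(1.45),np.sin(1.45)])
T=c["T"]
for off in(-.059,-.021,.021,.059):
    zz=.012 if abs(off)>.05 else .022
    P=np.array([[*(t+u*s+np.array([u[1],-u[0]])*off),zz] for s in(-.03,0.03,.07,.1)]); Q=(P-T[:3,3])@T[:3,:3]
    print(off,cv2.projectPoints(Q,np.zeros(3),np.zeros(3),c["camera_matrix"],c["dist"])[0].reshape(-1,2).round(1).tolist())
E
```

```text
50 L [161, 157, 148, 140, 146, 174, 207, 221, 203, 145, 110, 143, 186, 197, 195, 194, 194, 194, 194, 194, 194, 194, 194, 194, 195, 195, 194, 194, 197, 195, 164, 112, 89, 97] R [98, 97, 97, 91, 80, 79, 92, 106, 109, 109, 109, 108, 109, 108, 109, 103, 94, 96, 129, 189, 201, 166, 151, 155, 160, 161, 161, 161, 160, 160]
70 L [160, 160, 159, 160, 159, 160, 177, 205, 221, 209, 158, 117, 144, 186, 198, 196, 195, 195, 195, 194, 194, 194, 194, 195, 194, 193, 194, 195, 196, 202, 176, 112, 83, 97] R [106, 106, 102, 91, 72, 72, 97, 111, 109, 109, 108, 109, 109, 109, 105, 98, 101, 110, 113, 107, 93, 87, 87, 86, 83, 101, 141, 160, 157, 156]
80 L [156, 157, 158, 159, 160, 158, 163, 186, 211, 223, 197, 130, 113, 163, 195, 197, 195, 195, 195, 194, 194, 195, 194, 194, 194, 194, 194, 194, 194, 198, 186, 138, 95, 92] R [65, 94, 100, 85, 73, 81, 102, 110, 110, 109, 109, 109, 108, 110, 106, 99, 105, 112, 111, 103, 91, 86, 86, 86, 85, 84, 106, 143, 157, 155]
150 L [90, 90, 89, 90, 90, 90, 89, 89, 89, 89, 89, 94, 105, 112, 107, 99, 100, 107, 109, 109, 109, 110, 110, 110, 109, 109, 109, 109, 109, 109, 109, 1
[... 684 characters left out ...]
3, 101, 109, 106, 97, 91, 89, 88, 102, 141, 163, 163, 162, 162, 161, 162, 162, 161, 162, 163]
215 L [157, 157, 156, 156, 156, 156, 156, 156, 156, 156, 156, 155, 156, 156, 153, 165, 194, 213, 189, 132, 128, 176, 197, 196, 195, 194, 194, 194, 195, 195, 194, 194, 195, 198] R [79, 104, 111, 110, 109, 109, 108, 109, 106, 99, 100, 107, 108, 101, 93, 88, 89, 112, 149, 164, 162, 162, 161, 161, 162, 162, 161, 162, 161, 161]
-0.059 [[207.2, 190.0], [204.3, 141.5], [202.3, 106.2], [200.6, 77.9]]
-0.021 [[237.2, 192.3], [235.9, 142.6], [235.0, 106.2], [234.3, 77.1]]
0.021 [[271.9, 192.2], [272.6, 142.4], [273.1, 106.0], [273.5, 76.9]]
0.059 [[302.0, 189.6], [304.3, 141.1], [305.9, 105.7], [307.3, 77.4]]
```

>>> move_arm --jaw '[255, 255, 255, 255, 255, 255, 255, 255, 255, 255]' --dp '[[0.002, -0.004, 0.01], [0, 0, 0.02], [0, 0, 0.025], [0, 0, 0.025], [0, 0, 0.025], [0, 0, 0.025], [0, 0, 0.02], [0, 0, 0.015], [0, 0, 0], [0, 0, 0]]' --rotation '[[0, 0, -0.002], [0, 0, 0], [0, 0, 0], [0, 0, 0], [0, 0, 0], [0, 0, 0], [0, 0, 0], [0, 0, 0], [0, 0, 0], [0, 0, 0]]'

```text
clock: 10.32
position: [0.5218, 0.0617, 0.0765]
tool_rot: [3.141, -0.0, 1.452]
force: [-0.5, 0.6, -3.2]
grip_width: 0.0251
```

```bash
python3 - <<'E'
from h import *
s=bot.observe(); print(s["position"],s["tool_rot"],s["force"])
c=calibration("wrist"); im=grab_frame("wrist"); cv2.imwrite("pics/w4.png",im)
g=cv2.GaussianBlur(cv2.cvtColor(im,cv2.COLOR_BGR2GRAY),(3,5),0).astype(int)
sd=grab_frame("side")[95:270,150:300]
A=cv2.resize(cv2.convertScaleAbs(im[0:260,100:412],alpha=1.3),None,fx=1.6,fy=1.6,interpolation=cv2.INTER_CUBIC)
B=cv2.resize(sd,None,fx=2,fy=2,interpolation=cv2.INTER_CUBIC); 
o=np.zeros((416,800,3),np.uint8); o[:A.shape[0],:A.shape[1]]=A; o[:B.shape[0],500:800]=B; cv2.imwrite("pics/w4b.png",o)
E
```

```text
[0.5218 0.0617 0.0765] [ 3.1411 -0.0002  1.4525] [-0.5484  0.5587 -3.2343]
```

View pics/w4b.png

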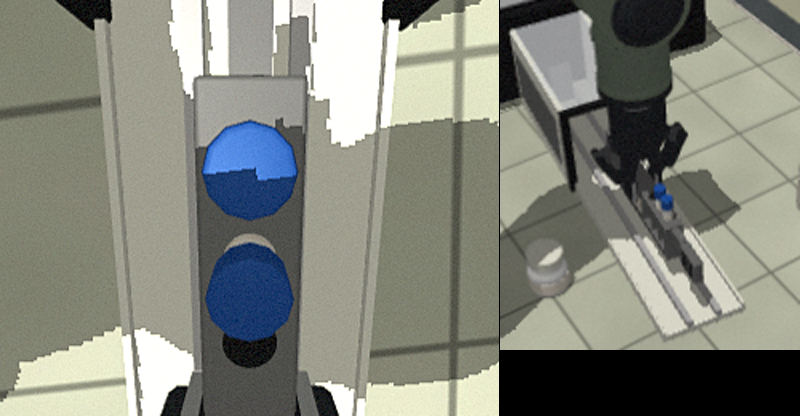

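The carrier is over the lane, and the tray edges at row 60 (97 and 398) put the lane centre about 1 mm left. I'll correct that and lower it.

>>> move_arm --jaw '[255, 255, 255, 255, 255, 255, 255]' --dp '[[0, -0.0013, 0.008], [0, 0, 0.01], [0, 0, 0.01], [0, 0, 0.008], [0, 0, 0.004], [0, 0, 0.002], [0, 0, 0]]' --rotation '[[0, 0, 0], [0, 0, 0], [0, 0, 0], [0, 0, 0], [0, 0, 0], [0, 0, 0], [0, 0, 0]]'

```text
clock: 11.3
position: [0.5206, 0.0618, 0.0425]
tool_rot: [3.142, 0.0, 1.453]
force: [-0.8, -1.0, -2.7]
grip_width: 0.0252
```

>>> move_arm --jaw '[255, 255, 255]' --dp '[[0, 0, 0.0015], [0, 0, 0.0015], [0, 0, 0]]' --rotation '[[0, 0, 0], [0, 0, 0], [0, 0, 0]]'

```text
clock: 11.68
position: [0.5208, 0.0618, 0.0411]
tool_rot: [3.141, -0.001, 1.452]
force: [-5.2, 0.3, 21.4]
grip_width: 0.0248
```

>>> move_arm --jaw '[255, 125, 125, 125, 125, 125]' --dp '[[0, 0, -0.0015], [0, 0, 0], [0, 0, 0], [0, 0, 0], [0, 0, 0], [0, 0, 0]]' --rotation '[[0, 0, 0], [0, 0, 0], [0, 0, 0], [0, 0, 0], [0, 0, 0], [0, 0, 0]]'

```text
clock: 12.42
position: [0.5205, 0.0618, 0.0413]
tool_rot: [-3.142, 0.0, 1.453]
force: [0.6, 0.5, -0.2]
grip_width: 0.0436
```

>>> move_arm --jaw '[125, 125, 125, 125, 125, 125, 125, 125]' --dp '[[0, 0, -0.01], [0, 0, -0.025], [0, 0, -0.035], [0, 0, -0.04], [0, 0, -0.04], [0, 0, -0.04], [0, 0, -0.03], [0, 0, 0]]' --rotation '[[0, 0, 0], [0, 0, 0], [0, 0, 0], [0, 0, 0], [0, 0, 0], [0, 0, 0], [0, 0, 0], [0, 0, 0]]'

```text
clock: 13.42
position: [0.5212, 0.0619, 0.2193]
tool_rot: [3.139, -0.001, 1.453]
force: [-0.1, -0.3, 0.2]
grip_width: 0.0437
```

```bash
python3 - <<'E'
from h import *
s=bot.observe(); print(s["position"],s["tool_rot"],s["force"],s["grip_width"])
c=calibration("wrist"); im=grab_frame("wrist"); cv2.imwrite("pics/w5.png",im)
m=((im[...,0].astype(int)-im[...,2])>40).astype(np.uint8)
k,l,st,ce=cv2.connectedComponentsWithStats(m)
for a,b in zip(st[1:],ce[1:]):
    if a[4]>=20: print(a,b,ray("w",[b],.105,c))
mid=np.array([.5208,.0618])-.003*np.array([np.cos(1.45),np.sin(1.45)]); u=np.array([np.cos(1.45),np.sin(1.45)])
h=mid-.150*u; print("handle",h, "tail",mid-.172*u)
cv2.imwrite("pics/w5b.png",cv2.resize(cv2.convertScaleAbs(im,alpha=1.3),(800,600)))
E
```

```text
[0.5212 0.0619 0.2193] [ 3.1387 -0.0014  1.4525] [-0.0991 -0.3054  0.1905] 0.043718694809041385
[246  93  18  19 253] [254.7905 101.9091] [[0.53  0.138]]
[247 119  17  18 238] [254.7815 127.7395] [[0.5274 0.1164]]
[247 233  16  39 464] [254.4181 252.4547] [[ 0.5123 -0.0066]]
handle [ 0.5024 -0.0901] tail [ 0.4997 -0.1119]
```

View pics/w5b.png

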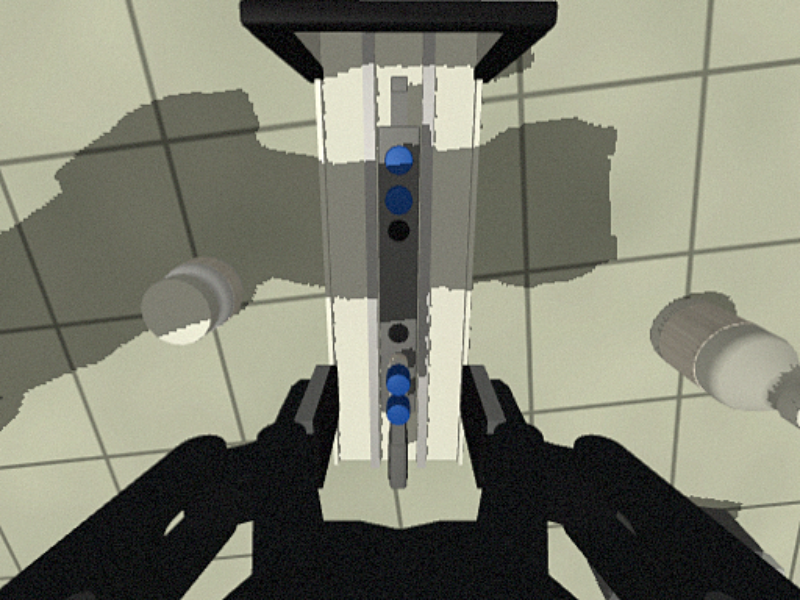

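The carrier sits upright between the rails: caps on column 398, nose tip at row 77 before the mouth. The cap rays and the TCP both put the middle at (0.520, 0.059). Next is the handle, with the tool tilted outward so the camera and gripper stay clear of the cover.

```bash
python3 - <<'E'
from h import *
u=np.array([np.cos(1.45),np.sin(1.45),0]); up=np.array([0,0,1.])
H=np.array([.5024,-.0901,.052]); th=np.radians(25); zt=np.sin(th)*u-np.cos(th)*up
tcp=H-.003*u+.002*up+.019*zt; pre=tcp-.12*zt
print(tcp,pre); rows((pre,1.45),6)
E
```

```text
[ 0.503  -0.0851  0.0368] [ 0.4969 -0.1355  0.1455]
[[-0.041, -0.0, 0.015], [-0.041, -0.0, 0.015], [-0.041, -0.0, 0.015], [-0.041, -0.0, 0.015], [-0.041, -0.0, 0.015], [-0.041, 0.0, 0.015]]
[[0.0, -0.0, 0.0], [0.0, -0.0, 0.0], [0.0, -0.0, 0.0], [0.0, -0.0, 0.0], [-0.0, -0.0, 0.0], [-0.0, -0.0, 0.0]]
```

>>> move_arm --jaw '[125, 125, 125, 125, 125, 125, 125, 125, 125, 125]' --dp '[[-0.041, 0, 0], [-0.041, 0, 0.01], [-0.041, 0, 0.02], [-0.041, 0, 0.02], [-0.041, 0, 0.02], [-0.041, 0, 0.02], [0, 0, 0], [0, 0, 0], [0, 0, 0], [0, 0, 0]]' --rotation '[[0, 0, 0], [0, 0, 0], [0, 0, 0], [0, 0, 0], [0, 0, 0], [0, 0, 0], [0, 0.047, 0], [0, 0.046, 0], [0, 0.046, 0], [0, 0, 0]]'

```text
clock: 14.72
position: [0.4958, -0.1365, 0.1437]
tool_rot: [-3.138, -0.431, 1.445]
force: [-0.3, 0.4, -0.2]
grip_width: 0.0437
```

```bash
cat > d.py <<'E'
from h import *
import sys
s=bot.observe(); print(s["position"],s["tool_rot"],s["qpos"],s["grip_width"])
Rt=R.from_euler("z",1.45)*R.from_euler("x",np.pi)*R.from_euler("y",np.radians(25))
print(delta(eval(sys.argv[1]),Rt))
E
python3 d.py "[.503,-.0851,.0368]"
```

```text
[ 0.4958 -0.1365  0.1437] [-3.138  -0.4315  1.445 ] [ 0.3246  0.569   0.1174  1.8989 -0.6108  0.9171  0.7395] 0.04365739119324486
(array([0.0031, 0.0014, 0.1485]), array([-0.0005,  0.0015, -0.0015]))
```

>>> move_arm --jaw '[125, 125, 125, 125, 125, 125, 125, 125]' --dp '[[0.003, 0.0014, 0.015], [0, 0, 0.025], [0, 0, 0.03], [0, 0, 0.03], [0, 0, 0.025], [0, 0, 0.015], [0, 0, 0.008], [0, 0, 0]]' --rotation '[[0, 0.0015, -0.0015], [0, 0, 0], [0, 0, 0], [0, 0, 0], [0, 0, 0], [0, 0, 0], [0, 0, 0], [0, 0, 0]]'

```text
clock: 15.72
position: [0.5043, -0.0818, 0.0386]
tool_rot: [3.141, -0.435, 1.458]
force: [-0.4, 0.1, 0.6]
grip_width: 0.0438
```

```bash
python3 d.py "[.503,-.0851,.0368]"
```

```text
[ 0.5043 -0.0818  0.0386] [ 3.1405 -0.4345  1.4579] [ 0.3029  0.7269  0.0108  1.9726 -0.7385  0.6726  0.8368] 0.04381169451666657
(array([-0.0049, -0.0012,  0.0003]), array([-0.0007,  0.0006,  0.0023]))
```

>>> move_arm --jaw '[125, 125, 255, 255, 255, 255, 255, 255]' --dp '[[-0.004, -0.001, 0], [0, 0, 0], [0, 0, 0], [0, 0, 0], [0, 0, 0], [0, 0, 0], [0, 0, 0], [0, 0, 0]]' --rotation '[[0, 0, 0.0023], [0, 0, 0], [0, 0, 0], [0, 0, 0], [0, 0, 0], [0, 0, 0], [0, 0, 0], [0, 0, 0]]' --squeeze 35

```text
clock: 16.73
position: [0.5033, -0.085, 0.0375]
tool_rot: [-3.14, -0.435, 1.449]
force: [-0.7, -2.0, 6.1]
grip_width: 0.0137
```

```bash
python3 - <<'E'
from h import *
s=bot.observe(); print(s["position"],s["tool_rot"],s["force"],s["moment"],s["grip_width"])
u=np.array([np.cos(1.45),np.sin(1.45),0]); R0=R.from_euler("xyz",s["tool_rot"])
print("per 10mm along lane:",R0.inv().apply(u*.01)/.8)
print(R0.inv().apply(u*.2)/.8)
im=grab_frame("wrist"); cv2.imwrite("pics/w6.png",im)
E
```

```text
[ 0.5033 -0.085   0.0375] [-3.1398 -0.4347  1.4494] [-0.6766 -2.0117  6.1161] [-0.1809  0.193   0.1815] 0.013744509498310348
per 10mm along lane: [0.0113 0.     0.0053]
[0.2268 0.     0.1053]
```

>>> move_arm --jaw '[255, 255, 255, 255, 255, 255, 255, 255, 255, 255]' --dp '[[0.0085, 0, 0.0039], [0.017, 0, 0.0079], [0.017, 0, 0.0079], [0.017, 0, 0.0079], [0.017, 0, 0.0079], [0.017, 0, 0.0079], [0.017, 0, 0.0079], [0.017, 0, 0.0079], [0.017, 0, 0.0079], [0.0085, 0, 0.0039]]' --rotation '[[0, 0, 0], [0, 0, 0], [0, 0, 0], [0, 0, 0], [0, 0, 0], [0, 0, 0], [0, 0, 0], [0, 0, 0], [0, 0, 0], [0, 0, 0]]'

```text
clock: 18.02
position: [0.5198, 0.0493, 0.0375]
tool_rot: [-3.14, -0.434, 1.45]
force: [-1.1, -6.8, 7.7]
grip_width: 0.0139
```

```bash
cat > e.py <<'E'
from h import *
s=bot.observe(); print(s["position"],s["tool_rot"],s["force"],s["moment"],s["grip_width"])
u=np.array([np.cos(1.45),np.sin(1.45),0]); v=np.array([u[1],-u[0],0]); d=s["position"]-np.array([.503,-.085,.0375])
print("slid",d@u,"lat(right)",d@v,"z",d[2],"F along",s["force"]@u,"F right",s["force"]@v)
R0=R.from_euler("xyz",s["tool_rot"]); print("rows 10mm u",R0.inv().apply(u)*.0125,"1mm right",R0.inv().apply(v)*.00125,"1mm up",R0.inv().apply([0,0,1])*.00125)
E
python3 e.py
```

```text
[0.5198 0.0493 0.0375] [-3.1403 -0.4344  1.4498] [-1.0914 -6.7838  7.7026] [-0.8318  0.0793 -0.0123] 0.01385545076715319
slid 0.13532824262420765 lat(right) 0.00045916887820934144 z 4.2896680023267464e-05 F along -6.8658568541516205 F right -0.26598060683822067
rows 10mm u [0.0113 0.     0.0053] 1mm right [ 0.      0.0012 -0.    ] 1mm up [ 0.0005 -0.     -0.0011]
```

>>> move_arm --jaw '[255, 255, 255, 255, 255, 255, 255, 255]' --dp '[[0.0057, 0, 0.0026], [0.0113, 0, 0.0053], [0.0113, 0, 0.0053], [0.0113, 0, 0.0053], [0.0113, 0, 0.0053], [0.0113, 0, 0.0053], [0.0113, 0, 0.0053], [0, 0, 0]]' --rotation '[[0, 0, 0], [0, 0, 0], [0, 0, 0], [0, 0, 0], [0, 0, 0], [0, 0, 0], [0, 0, 0], [0, 0, 0]]'

```text
clock: 19.02
position: [0.5276, 0.1141, 0.0375]
tool_rot: [-3.14, -0.435, 1.45]
force: [1.1, 3.1, 3.9]
grip_width: 0.0134
```

```bash
python3 e.py
```

```text
[0.5276 0.1141 0.0375] [-3.1402 -0.4352  1.4501] [1.1266 3.121  3.8738] [ 0.3792 -0.4033 -0.2375] 0.01340920241996032
slid 0.20064290073106106 lat(right) 0.0004732330019705383 z -2.093175359626359e-05 F along 3.2339804634630007 F right 0.742304114345594
rows 10mm u [0.0113 0.     0.0053] 1mm right [-0.      0.0012 -0.    ] 1mm up [ 0.0005 -0.     -0.0011]
```

Expected stop at about 214 mm; continuing in 2–3 mm steps and watching the force.

>>> move_arm --jaw '[255, 255, 255, 255, 255]' --dp '[[0.0034, 0, 0.0016], [0.0034, 0, 0.0016], [0.0023, 0, 0.0011], [0.0011, 0, 0.0005], [0, 0, 0]]' --rotation '[[0, 0, 0], [0, 0, 0], [0, 0, 0], [0, 0, 0], [0, 0, 0]]'

```text
clock: 19.65
position: [0.529, 0.1213, 0.0375]
tool_rot: [-3.141, -0.434, 1.448]
force: [-0.4, -7.8, 12.9]
grip_width: 0.0137
```

>>> move_arm --jaw '[255, 255, 255]' --dp '[[0.0011, 0, 0.0005], [0.0011, 0, 0.0005], [0, 0, 0]]' --rotation '[[0, 0, 0], [0, 0, 0], [0, 0, 0]]'

```text
clock: 20.02
position: [0.5292, 0.1232, 0.0374]
tool_rot: [-3.141, -0.434, 1.448]
force: [-1.3, -7.6, 12.0]
grip_width: 0.0131
```

```bash
python3 e.py
```

```text
[0.5292 0.1232 0.0374] [-3.1409 -0.4339  1.4484] [-1.3043 -7.5789 11.9613] [-0.6971 -0.0522 -0.0733] 0.01305515770722334
slid 0.20979307563798122 lat(right) 0.0009463680843923745 z -5.51246449495002e-05 F along -7.6808518292679215 F right -0.38153801154691536
rows 10mm u [ 0.0113 -0.      0.0053] 1mm right [ 0.      0.0012 -0.    ] 1mm up [ 0.0005 -0.     -0.0011]
```

>>> move_arm --jaw '[255, 255, 255, 255]' --dp '[[0.0013, 0, 0.0001], [0.0013, 0, 0.0003], [0.0011, 0, 0.0005], [0, 0, 0]]' --rotation '[[0, 0, 0], [0, 0, 0], [0, 0, 0], [0, 0, 0]]'

```text
clock: 20.52
position: [0.529, 0.125, 0.0375]
tool_rot: [-3.14, -0.432, 1.447]
force: [-5.2, -16.4, 12.7]
grip_width: 0.0136
```

>>> move_arm --jaw '[255, 255, 255]' --dp '[[0.0011, 0, 0.0005], [0.0011, 0, 0.0005], [0, 0, 0]]' --rotation '[[0, 0, 0], [0, 0, 0], [0, 0, 0]]'

```text
clock: 20.9
position: [0.5291, 0.125, 0.0375]
tool_rot: [-3.14, -0.431, 1.446]
force: [-10.2, -29.7, 23.0]
grip_width: 0.0136
```

```bash
python3 e.py
```

```text
[0.5291 0.125  0.0375] [-3.1403 -0.4305  1.4457] [-10.1962 -29.6712  22.9988] [-3.7632  1.7876  0.6646] 0.013633604322164776
slid 0.21165099234726137 lat(right) 0.0006487330446146196 z -4.7022231020023286e-05 F along -30.683635977569658 F right -6.546470938228693
rows 10mm u [ 0.0114 -0.      0.0052] 1mm right [0.     0.0012 0.    ] 1mm up [ 0.0005 -0.     -0.0011]
```

Force is rising with no further motion, so the stop is reached (30 N). I'll relieve most of the push, then release.

>>> move_arm --jaw '[255, 255]' --dp '[[-0.0013, 0, -0.0009], [0, 0, 0]]' --rotation '[[0, 0, 0], [0, 0, 0]]'

```text
clock: 21.15
position: [0.5291, 0.125, 0.0375]
tool_rot: [-3.14, -0.432, 1.447]
force: [-5.1, -20.1, 10.6]
grip_width: 0.0135
```

```bash
python3 e.py; python3 - <<'E'
from h import *
im=grab_frame("side"); cv2.imwrite("pics/s3.png",im); im=grab_frame("scene"); cv2.imwrite("pics/c4.png",im)
E
```

```text
[0.5291 0.125  0.0375] [-3.14   -0.4316  1.4466] [ -5.0886 -20.0962  10.61  ] [-3.0334  0.7333  0.2023] 0.013524743771108176
slid 0.21163429163851202 lat(right) 0.0005849775221539455 z 3.035034242468426e-07 F along -20.56295164039815 F right -2.62985296650478
rows 10mm u [ 0.0114 -0.      0.0052] 1mm right [ 0.      0.0012 -0.    ] 1mm up [ 0.0005 -0.     -0.0011]
```

>>> move_arm --jaw '[255, 255, 125, 125, 125, 125, 125]' --dp '[[-0.0012, 0, -0.0006], [0, 0, 0], [0, 0, 0], [0, 0, 0], [0, 0, 0], [0, 0, 0], [0, 0, 0]]' --rotation '[[0, 0, 0], [0, 0, 0], [0, 0, 0], [0, 0, 0], [0, 0, 0], [0, 0, 0], [0, 0, 0]]'

```text
clock: 22.12
position: [0.5289, 0.127, 0.038]
tool_rot: [-3.139, -0.435, 1.449]
force: [0.4, -0.7, 0.1]
grip_width: 0.0439
```

```bash
python3 e.py
```

```text
[0.5289 0.127  0.038 ] [-3.1395 -0.4347  1.4494] [ 0.4077 -0.6562  0.1456] [-0.461   0.0614  0.008 ] 0.0439003155555013
slid 0.2135772569275905 lat(right) 0.00013409468494253104 z 0.000509453353868379 F along -0.6022851908970117 F right 0.483813333243822
rows 10mm u [0.0113 0.     0.0053] 1mm right [ 0.      0.0012 -0.    ] 1mm up [ 0.0005 -0.     -0.0011]
```

Released cleanly. Retreating along the tool axis, then looking.

>>> move_arm --jaw '[125, 125, 125, 125, 125, 125, 125, 125]' --dp '[[0, 0, -0.01], [0, 0, -0.025], [0, 0, -0.04], [0, 0, -0.05], [0, 0, -0.05], [0, 0, -0.05], [0, 0, -0.04], [0, 0, 0]]' --rotation '[[0, 0, 0], [0, 0, 0], [0, 0, 0], [0, 0, 0], [0, 0, 0], [0, 0, 0], [0, 0, 0], [0, 0, 0]]'

```text
clock: 23.12
position: [0.5192, 0.037, 0.2326]
tool_rot: [3.14, -0.435, 1.449]
force: [-0.3, 0.2, -0.4]
grip_width: 0.0434
```

```bash
python3 - <<'E'
from h import *
s=bot.observe(); print(s["position"],s["force"])
c=calibration("wrist"); w=grab_frame("wrist"); sd=grab_frame("side"); sc=grab_frame("scene")
cv2.imwrite("pics/w7.png",w); cv2.imwrite("pics/s7.png",sd); cv2.imwrite("pics/sc7.png",sc)
o=np.zeros((600,800,3),np.uint8)
o[:300,:400]=cv2.resize(w,(400,300)); o[:300,400:]=cv2.resize(sd,(400,300))
o[300:,:400]=cv2.resize(sc[160:310,205:405],(400,300),interpolation=cv2.INTER_CUBIC); o[300:,400:]=cv2.resize(sd[95:245,130:330],(400,300),interpolation=cv2.INTER_CUBIC)
cv2.imwrite("pics/f7.png",cv2.convertScaleAbs(o,alpha=1.2))
m=((w[...,0].astype(int)-w[...,2])>25).astype(np.uint8)
k,l,st,ce=cv2.connectedComponentsWithStats(m)
for a,b in zip(st[1:],ce[1:]):
    if a[4]>=20: print("w",a,b,ray("w",[b],.107,c))
for n,i in(("side",sd),("scene",sc)):
    m=((i[...,0].astype(int)-i[...,2])>25).astype(np.uint8)
    k,l,st,ce=cv2.connectedComponentsWithStats(m)
    for a,b in zip(st[1:],ce[1:]):
        if a[4]>=6: print(n,a,b,ray(n,[b],.100))
E
```

```text
[0.5192 0.037  0.2326] [-0.2652  0.2107 -0.4113]
w [247  73  15  33 400] [254.2225  88.5225] [[0.5372 0.1929]]
side [198 153   9  11  63] [201.7937 157.9524] [[0.5387 0.1999]]
scene [340  12   3   5  11] [340.6364  13.9091] [[-0.6554 -0.0805]]
scene [347  14   3   5  10] [347.6  15.7] [[-0.6544 -0.0443]]
```

View pics/f7.png

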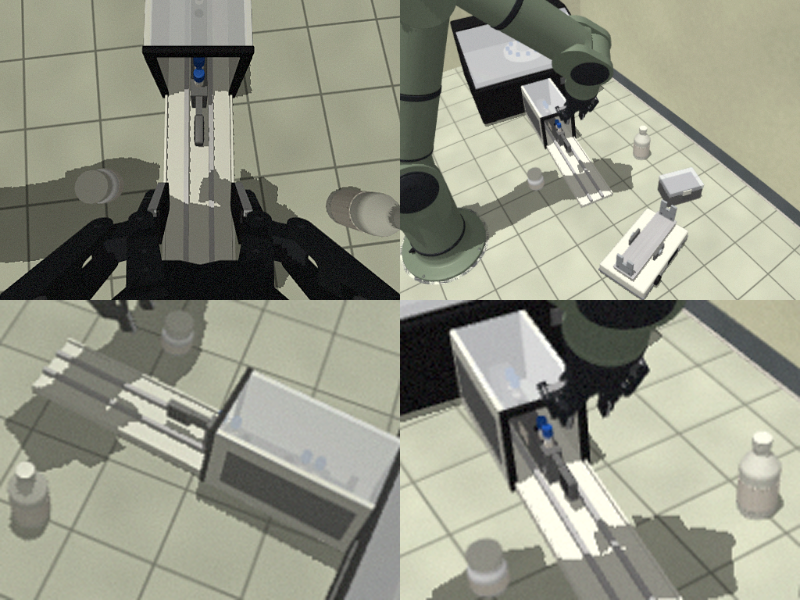

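The final composite shows the carrier under the cover, handle outside on the lane, upright, and the bystanders standing where they were. One numeric check of the handle end against the mouth follows.

```bash
python3 - <<'E'
from h import *
w=cv2.imread("pics/w7.png"); c=calibration("wrist")
g=cv2.GaussianBlur(cv2.cvtColor(w,cv2.COLOR_BGR2GRAY),(3,3),0)
print("col 254 rows 110..200",g[110:200,254].tolist())
print("col 215/295 rows 50..72 (frame)",g[50:130:2,225].tolist())
u=np.array([np.cos(1.45),np.sin(1.45)])
def prj(P):
    T=np.array(c["T"]); return cv2.projectPoints((np.array(P)-T[:3,3])@T[:3,:3],np.zeros(3),np.zeros(3),np.array(c["camera_matrix"]),np.array(c["dist"]))[0].reshape(-1,2).round(1).tolist()
m=np.array([.5395,.197])
print("tail top/bottom if home",prj([[*(m-.097*u),.070],[*(m-.097*u),.034]]),"handle front top",prj([[*(m-.053*u),.070]]),"mouth top edge",prj([[*m,.15]]))
for n in("side","scene"):
    a=cv2.imread(f"pics/{n}0.png").astype(int); b=cv2.imread(f"pics/{'s7' if n=='side' else 'sc7'}.png").astype(int)
    for nm,P,r in(("jar",[.368,.057,.05],9),("bottle",[.757,-.038,.09],10),("tip",[.763,-.2345,.06],12)):
        T=np.array(calibration(n)["T"]); k=calibration(n)
        q=cv2.projectPoints((np.array([P])-T[:3,3])@T[:3,:3],np.zeros(3),np.zeros(3),np.array(k["camera_matrix"]),np.array(k["dist"]))[0].ravel().astype(int)
        s=np.s_[q[1]-r:q[1]+r,q[0]-r:q[0]+r]; print(n,nm,q,abs(a[s]-b[s]).mean().round(1))
E
```

```text
col 254 rows 110..200 [80, 81, 81, 78, 77, 78, 79, 78, 79, 79, 78, 72, 64, 68, 78, 81, 80, 79, 79, 79, 80, 80, 80, 81, 82, 82, 82, 82, 81, 81, 82, 84, 83, 82, 84, 80, 66, 61, 72, 80, 81, 82, 83, 84, 84, 84, 84, 84, 84, 84, 84, 85, 85, 85, 86, 88, 88, 87, 87, 87, 86, 86, 86, 87, 87, 87, 87, 87, 88, 90, 88, 78, 63, 47, 35, 28, 41, 88, 141, 165, 166, 165, 165, 165, 165, 165, 166, 166, 166, 166]
col 215/295 rows 50..72 (frame) [138, 139, 139, 139, 78, 10, 18, 15, 10, 9, 10, 15, 77, 91, 87, 90, 89, 89, 89, 89, 90, 90, 90, 89, 90, 90, 90, 90, 89, 91, 90, 90, 89, 90, 99, 161, 164, 164, 165, 165]
tail top/bottom if home [[257.8, 180.9], [257.7, 185.5]] handle front top [[257.8, 143.6]] mouth top edge [[258.2, 61.3]]
side jar [173 222] 51.5
side bottle [310 177] 5.4
side tip [357 225] 5.7
scene jar [293 174] 36.8
scene bottle [216 250] 9.2
scene tip [159 232] 6.6
```

```bash
python3 - <<'E'
from workcell import workorder, bot
s=bot.observe(); print(s["clock"],s["force"]); print(workorder.job_done())
E
```

```text
23.275 [-0.78138141 -0.08904936 -0.01879723]
the job is handed in; nothing more can be done
None
```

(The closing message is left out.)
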